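Turn a clamped lamp panel over in its spring-catch turnover jig

TASK

Turn the lamp panel over in the yellow turnover frame: squeeze the catch's two orange buttons together so that the frame springs half up, then push it over the hinge until it lies flat on the rubber landing bed with the blue backing board on top. The red stock case is standing on that bed and must be moved off it beforehand, to stand upright wholly inside the yellow taped rectangle. Do not tip the case, and leave the other things on the counter where they are.

Things in the scene. Friction and masses are not known exactly. Their poses are not given: they have to be found in the camera images.
- jig: Fixed turnover jig. Base plate 170 (x) x 385 (y) x 6 mm. Origin on the table under the middle of the hinge; x along the hinge, y from hinge to catch, z up. Yellow frame on the +y side; rubber landing bed on the -y side (y -15 to -145 mm, x +-75 mm, its top 6 mm above the table). The base plate ends at y -160 mm. Hinge knuckles 27 mm tall.
- hinge (a point): Middle of the hinge axis, 21 mm above the table. The yellow frame measures 150 mm along the axis, reaches from 12 to 135 mm from it, is 30 mm thick (centred on the axis height) and weighs 0.45 kg. At the start the blue backing board is its underside, the panel of coloured lamps its top.
- leaf (a joint): Angle of the yellow frame: 0 lying on the +y side, caught; 1.57 upright; 3.14 flat on the bed. Once freed, two thin steel lifter arms (115 mm long) raise it in 2 to 3 s to about 0.95 rad; it stays there, and so do they. Damped: 2 to 5 N at the outer edge pushes it on; from about 1.75 rad it sinks onto the bed by its own weight in 3 to 4 s. Let go before upright, it sinks back to 0.95.
- leaf_edge (a point): Middle of the frame's outer edge, at half its thickness (135 mm from the hinge axis).
- board (a point): Middle of the face of the frame on the blue board's side.
- panel (a point): Middle of the face of the frame on the lamp panel's side.
- catch (a point): Midpoint between the two orange buttons, 190 mm from the hinge (jig's +y), 48 mm above the table. They oppose each other along the jig's x: outer faces 64 mm apart (42 mm fully pressed), each 24 mm wide (y), z 34 to 62 mm. Below is a black block 75 x 36 mm, top at z 18 mm. Each carries a brass bolt over a steel tab of the frame; both must be in together to free it.
- button_near (a joint): Travel of the button on the jig's -x side: 0 out, 0.011 m fully pressed; its bolt clears the tab from 0.008 to 0.009. Spring 3 N at first to 7 N fully in.
- button_far (a joint): The same for the button on the jig's +x side.
- case: Red stock case with a clear closed lid, 110 (x) x 76 (y) x 42 mm tall, 0.25 to 0.5 kg, standing loose on the landing bed, its +y face towards the hinge, within 0.2 rad of square. Origin in the middle of its underside.
- case_a (a point): Bottom corner of the case at its -x -y.
- case_b (a point): Bottom corner of the case at its +x -y.
- case_c (a point): Bottom corner of the case at its +x +y.
- case_d (a point): Bottom corner of the case at its -x +y.
- parking: Yellow tape rectangle flat on the table beyond the bed, 180 (x) x 140 (y) mm over its outside edges. Origin at its centre.
- lamp_tray: Bystander, loose: grey open tray of coloured lamps, 90 x 100 x 35 mm; origin in the middle of its underside.
- knob_tray: Bystander, loose: grey open tray of black knobs, 90 x 100 x 35 mm; origin in the middle of its underside.
- knob_jar: Bystander, loose: jar with black lid, 66 mm across, 75 mm tall; origin in the middle of its underside.
- multimeter: Bystander, loose: yellow hand multimeter lying on its back, 75 x 120 x 34 mm; origin in the middle of its underside.
- panel_meter: Bystander, loose: black square panel meter, 80 x 80 x 51 mm; origin in the middle of its underside.
- carton: Bystander, loose: small cardboard carton, 85 x 75 x 50 mm; origin in the middle of its underside.
- spray_can: Bystander, loose: blue can, 52 mm across, 80 mm tall; origin in the middle of its underside.

How it is judged:
On the way, in this order (a step that is already met when the one before it is completed fails the run):
1. both catch buttons are squeezed in together and the frame comes free of the catch (value of joint each of button_near, button_far above 0.007 m and value of joint leaf between 0.02 and 1.2 rad).
2. the frame has been turned over onto the bed (value of joint leaf above 3.07 rad), for 0.2 s.
At the end, for the whole second after the job is handed in: Frame flat on the bed, at rest (leaf above 3.07 rad: within 10 mm at its edge), blue board up; both buttons out (under 3 mm); case upright (0.1 rad) and at rest on the table, its four bottom corners inside the outer edges of the taped rectangle (5 mm over allowed) (value of joint leaf above 3.07 rad and velocity of joint leaf below 0.05 rad/s and value of joint each of button_near, button_far below 0.003 m and x of case_a in the frame of parking between -0.095 and 0.095 m and y of case_a in the frame of parking between -0.075 and 0.075 m and x of case_b in the frame of parking between -0.095 and 0.095 m and y of case_b in the frame of parking between -0.075 and 0.075 m and x of case_c in the frame of parking between -0.095 and 0.095 m and y of case_c in the frame of parking between -0.075 and 0.075 m and x of case_d in the frame of parking between -0.095 and 0.095 m and y of case_d in the frame of parking between -0.075 and 0.075 m and angle between case's own z axis and vertical below 0.1 rad and height (world z) of case below 0.004 m and linear speed of case below 0.02 m/s); the robot touches nothing.
It fails at once if the stock case is tipped (by more than 0.5 rad) (angle between case's own z axis and vertical above 0.5 rad).
It fails at once if another thing on the counter is moved (by more than 20 mm) or tipped (distance of any of lamp_tray, knob_tray, knob_jar, multimeter, panel_meter, carton, spray_can from where it was at the start of the episode above 0.02 m or angle between any of lamp_tray, knob_tray, knob_jar, multimeter, panel_meter, carton, spray_can's own z axis and vertical above 0.3 rad).
It also fails if it takes over 64 s, if anything falls off the work surface, if the arm or the gripper's body presses on something with over 40 N, if the wrist force passes 120 N, or if a joint passes its speed limit or range.

ROBOT

A 7-joint arm with a two-finger parallel gripper is mounted at the origin on the work surface. World frame = base frame: x ahead of the robot, y to its left, z up, the work surface at z = 0. Lengths are in m, angles in rad, forces in N, time in s.
With the tool pointing down it reaches from about 0.4 to 0.9 m from the base axis. Payload 5.5 kg.
Tool frame: the origin (TCP) lies midway between the tips of the shut fingers; the grasp point (between the pads) lies 19 mm behind it; z points along the fingers, y is the line along which they close (so a half turn about z gives the same grasp; the last joint's range is limited). The gripper opens to 92 mm and grips with 3 to 60 N. Pads are 19 mm wide; open, the fingers measure 130 mm over their backs; the gripper's body (75 mm by 190 mm) begins 47 mm behind the grasp point.
Start: joints at [1.498, 0.501, -0.427, 1.55, 0.221, 1.138, -0.21], TCP at [0.214, -0.614, 0.227] pointing down, gripper open.
Joint ranges: [-2.88, 2.88], [-0.31, 2.03], [-1.54, 1.56], [0.2, 2.42], [-1.41, 4.55], [0.19, 2.02], [-2.57, 2.57]. Speed limits (rad/s): [2.57, 2.57, 3.14, 3.14, 3.14, 3.14, 3.14].

INTERFACE

Orientations are given as a unit quaternion [x, y, z, w].
In Python, from workcell import r, cam gives the robot as it stands (r), with the cameras (cam).
- The arm moves only by the shell command python3 steer.py 'ROWS'. ROWS is one flat JSON list of numbers that holds 1 to 12 rows one after another, with no inner brackets; each row has 5 numbers: the finger opening in m, then dx, dy, dz in fractions of the full range, 1 being 75 cm, then a turn about the tool's z in normalised numbers (1 is 4 rad); each row is the pose to reach, as a shift and turn from the pose commanded when the command began, along the tool's axes at that moment; what a row does not reach only later rows make up. A row lasts 1/8 s, in which the tool goes at most 0.0625 m and 0.188 rad, less where a joint would pass 70% of its speed; a pose out of reach is approached as far as the arm can. The fingers move at their own pace and stop on an object; the grip force is fixed at half the most. Time passes only in rows, so rows that do not move let the fingers close. It prints the time, the measured TCP pose, the force, the opening and the grip force at its end. No shift or turn number may pass 1 either way. Input that does not fit is refused with a message, and nothing moves.
- r.get_state(): the state, without advancing time (a new reading comes with each control period).
- cam.capture(name): name is "side" or "top"; returns the picture (420x560x3 uint8, blue, green, red); there is no depth.
- cam.camera_model(name): a dict with "intrinsics" (3x3 intrinsics, pixels), "T" (4x4, takes a point from camera to world coordinates). Camera axes: x right, y up, looking along -z (the intrinsics and any distortion apply to the point x, -y, -z); pixel columns grow to the right and rows downward; lengths in m; the calibration is good to about 2 mm. A picture is of the moment at which its call begins. camera_model takes no time and is no camera call.
- r.sign_off(): hands the job in; it is judged then, once.
The state is a dict: "time_s": time; "joint_pos": joint angles; "qd": joint speeds; "effort": joint torques, N m; "tool_pos": TCP position; "ee_rot": TCP orientation; "force": force on the tool from outside, world axes, zero at the start; "moment": the same for the moment, N m; "grip_width": finger opening in m; "finger_force": force on a finger pad.
Only numpy, scipy, OpenCV 4.12 (cv2) and the standard library are available. Lean on these libraries where they do the work, as an engineer would, in place of code of your own. Each camera call takes 0.05 s, during which the arm holds its last target. There are 200 camera calls.

## Working session

There is one attempt and no reset: what is moved stays moved. The work goes in short steps, Python scripts to look and compute and a shell command to move; the robot and the scene stay as the last step left them, time stands still between calls to the robot, and variables do not carry over. Pictures are saved under pics/ and viewed, at most 10 in all, crops included, and the job is handed in when it is done.

```bash
ls; mkdir -p pics; python3 - <<'E'
from workcell import r, cam
import cv2,numpy as np
for n in("side","top"):
    cv2.imwrite(f"pics/{n}0.png",cam.capture(n)); m=cam.camera_model(n); print(n,np.round(m["intrinsics"],1).tolist(),np.round(m["T"],3).tolist(),[k for k in m])
s=r.get_state();print(s["tool_pos"],s["ee_rot"],s["grip_width"],s["time_s"])
E
```

```text
pics
steer.py
workcell.py
side [[387.0, 0.0, 287.1], [0.0, 387.0, 211.6], [0.0, 0.0, 1.0]] [[0.839, 0.409, -0.359, 0.183], [-0.545, 0.62, -0.564, -0.504], [-0.008, 0.669, 0.743, 0.859], [0.0, 0.0, 0.0, 1.0]] ['intrinsics', 'T']
top [[530.1, 0.0, 277.7], [0.0, 530.1, 219.8], [0.0, 0.0, 1.0]] [[0.017, 0.981, -0.192, 0.303], [-1.0, 0.019, 0.009, 0.099], [0.012, 0.192, 0.981, 1.298], [0.0, 0.0, 0.0, 1.0]] ['intrinsics', 'T']
[ 0.21392026 -0.61313779  0.22579661] [ 9.85939810e-01  1.67098619e-01 -1.06082391e-04 -8.55122738e-04] 0.09206209586089419 0.1
```

View pics/side0.png

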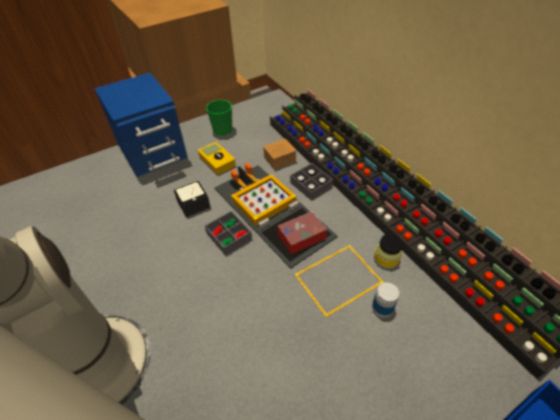

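View pics/top0.png

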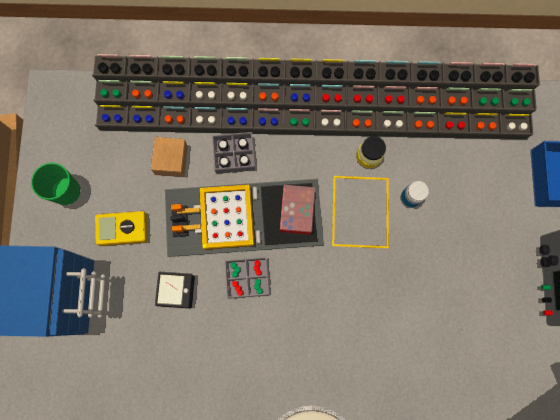

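The pictures show the jig along world y: catch at top-view (180,218), hinge around (257,217), case on the bed at (297,208), and tape spanning (333..388,177..247). Next I'll segment these and triangulate.

```bash
cat > h.py <<'E'
from workcell import r, cam
import cv2,numpy as np
def ray(n,p):
    m=cam.camera_model(n);K=np.array(m["intrinsics"]);T=np.array(m["T"])
    d=np.linalg.inv(K)@[p[0],p[1],1];return T[:3,3],T[:3,:3]@(d*[1,-1,-1])
def onz(n,p,z):
    o,d=ray(n,p);return o+d*(z-o[2])/d[2]
def tri(pt,ps):
    (o,d),(q,e)=ray("top",pt),ray("side",ps)
    s=np.linalg.lstsq(np.c_[d,-e],q-o,rcond=None)[0];a,b=o+d*s[0],q+e*s[1]
    return (a+b)/2,np.linalg.norm(a-b)
def proj(n,P):
    m=cam.camera_model(n);T=np.array(m["T"]);c=T[:3,:3].T@(np.array(P)-T[:3,3])*[1,-1,-1]
    c=np.array(m["intrinsics"])@c;return c[:2]/c[2]
def blobs(img,lo,hi,roi,amin=8):
    x0,y0,x1,y1=roi;h=cv2.cvtColor(img[y0:y1,x0:x1],cv2.COLOR_BGR2HSV)
    m=cv2.inRange(h,np.array(lo),np.array(hi))
    cs,_=cv2.findContours(m,cv2.RETR_EXTERNAL,cv2.CHAIN_APPROX_NONE)
    return [c+[[x0,y0]] for c in sorted(cs,key=cv2.contourArea)[::-1] if cv2.contourArea(c)>=amin]
def quad(c): return cv2.boxPoints(cv2.minAreaRect(c))
E
python3 - <<'E'
from h import *
np.set_printoptions(precision=3,suppress=True)
I={n:cv2.imread(f"pics/{n}0.png") for n in("top","side")}
for n,roi in(("top",(320,165,400,260)),("side",(285,235,395,325))):
    c=blobs(I[n],(18,120,120),(35,255,255),roi)[0]
    q=cv2.approxPolyDP(cv2.convexHull(c),5,True)[:,0]
    print(n,"tape",q.tolist(),[onz(n,p,0)[:2] for p in q])
for n,roi in(("top",(190,175,262,260)),("side",(222,165,310,230))):
    for c in blobs(I[n],(18,120,100),(35,255,255),roi,50)[:2]: print(n,"frame",cv2.approxPolyDP(cv2.convexHull(c),4,True)[:,0].tolist())
for n,roi in(("top",(160,190,205,250)),("side",(222,155,270,200))):
    for c in blobs(I[n],(4,130,60),(17,255,255),roi,3)[:5]: print(n,"orange",cv2.boundingRect(c),cv2.contourArea(c),c.mean(0)[0])
for n,roi in(("top",(262,175,325,245)),("side",(262,200,340,265))):
    for c in blobs(I[n],(0,70,60),(10,255,255),roi,80)+blobs(I[n],(170,70,60),(180,255,255),roi,80): print(n,"red",cv2.contourArea(c),cv2.approxPolyDP(cv2.convexHull(c),3,True)[:,0].tolist(),quad(c).tolist())
a=cv2.resize(I["top"][165:265,155:335],None,fx=4.4,fy=4.4,interpolation=cv2.INTER_CUBIC)
cv2.imwrite("pics/ct.png",a[:600])
b=cv2.resize(I["side"][150:270,215:345],None,fx=5,fy=5,interpolation=cv2.INTER_CUBIC)
cv2.imwrite("pics/cs.png",b[:600])
E
```

```text
top tape [[333, 176], [388, 178], [388, 247], [332, 245]] [array([ 0.674, -0.051]), array([ 0.671, -0.191]), array([ 0.494, -0.186]), array([ 0.496, -0.048])]
side tape [[350, 245], [382, 282], [325, 316], [295, 273]] [array([ 0.676, -0.052]), array([ 0.669, -0.189]), array([ 0.49 , -0.185]), array([ 0.498, -0.044])]
top frame [[248, 184], [253, 244], [203, 248], [190, 229], [190, 208], [199, 189]]
side frame [[272, 174], [295, 199], [255, 223], [231, 194], [247, 174]]
top orange (172, 225, 15, 8) 71.5 [178.486 228.6  ]
top orange (171, 204, 13, 9) 71.0 [176.5   207.467]
side orange (230, 169, 11, 15) 63.5 [234.8 175.6]
side orange (245, 163, 12, 20) 63.0 [249.37  172.685]
side orange (265, 155, 5, 7) 15.0 [267.562 157.25 ]
side orange (260, 187, 4, 4) 7.5 [261.667 188.667]
top red 1474.0 [[283, 185], [314, 188], [309, 234], [280, 231]] [[278.6759033203125, 231.8896484375], [282.66900634765625, 183.972412109375], [315.44140625, 186.70346069335938], [311.44830322265625, 234.62069702148438]]
side red 1306.5 [[313, 212], [326, 227], [326, 238], [291, 253], [280, 238], [277, 225]] [[274.281982421875, 225.50167846679688], [317.1409912109375, 206.7508544921875], [330.24591064453125, 236.7049560546875], [287.38690185546875, 255.45578002929688]]
```

View pics/ct.png

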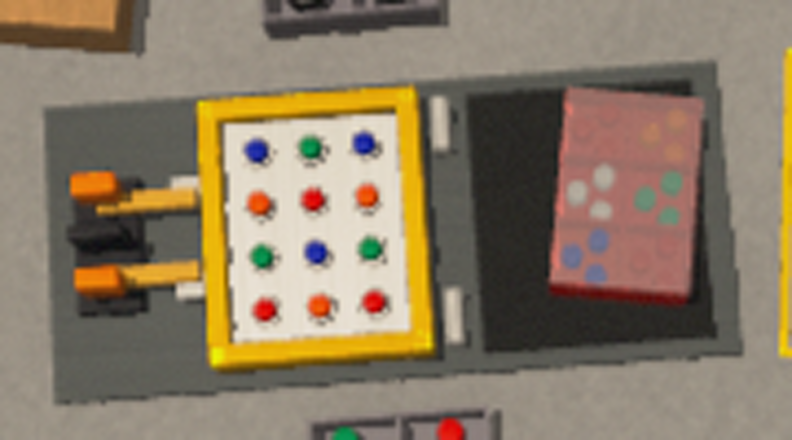

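View pics/cs.png

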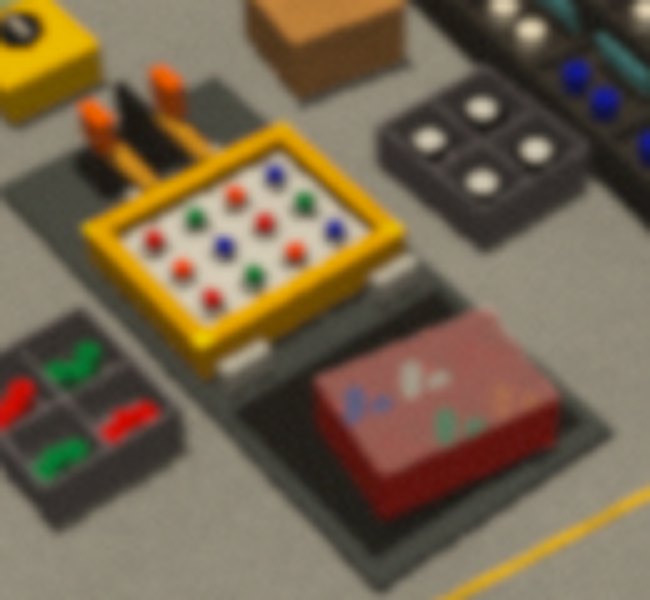

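The crops resolve the case lid corners, the plate corners (top crop (45,108),(715,62),(742,352),(57,402)) and the two buttons. Now I'll triangulate them.

```bash
python3 - <<'E'
from h import *
np.set_printoptions(precision=4,suppress=True)
t=lambda x,y:(x/4.4+155-.4,y/4.4+165-.4)
s=lambda x,y:(x/5+215-.4,y/5+150-.4)
L=[tri(a,b) for a,b in((t(565,88),s(485,312)),(t(703,98),s(557,395)),(t(690,294),s(385,472)),(t(552,290),s(315,380)))]
print("lid ++,+-,--,-+");[print(*l) for l in L]
C=np.array([l[0] for l in L]);print("c",C.mean(0),"sizes",[np.linalg.norm(C[i]-C[i-1]) for i in range(4)])
T=np.array([onz("top",t(*p),.048)for p in((565,88),(703,98),(690,294),(552,290))])
print("at .048",T.mean(0));e=T[0]+T[1]-T[2]-T[3];e2=T[0]+T[3]-T[1]-T[2];print("case yaw x,y",np.arctan2(e[1],e[0]),np.arctan2(-e2[0],e2[1]),np.linalg.norm(e)/2,np.linalg.norm(e2)/2)
P=np.array([onz("top",t(*p),.006)for p in((45,108),(715,62),(742,352),(57,402))]);print("plate",P)
c=P.mean(0);yv=(P[0]+P[3]-P[1]-P[2])/2;xv=(P[0]+P[1]-P[2]-P[3])/2
yaw=np.arctan2(-yv[0],yv[1]);print("len",np.linalg.norm(yv),np.linalg.norm(xv),"yaw",yaw,np.arctan2(xv[1],xv[0]))
u=yv/np.linalg.norm(yv);h=P[[1,2]].mean(0)+.16*u
print("hinge",h,"catch",h+.19*u)
n,f=tri(t(98,275),s(98,108)),tri(t(95,183),s(167,75));print("btn top",n,f,(n[0]+f[0])/2)
fr=[tri(t(*a),s(*b)) for a,b in(((205,104),(283,130)),((415,92),(395,228)),((430,350),(205,345)),((213,356),(90,230)))]
print("frame");[print(*x) for x in fr];m=np.mean([x[0] for x in fr],0);print(m,"expected hinge", m-.0735*u)
for k,bx in(("lamp/knob near",(.0,.0)),):pass
E
```

```text
lid ++,+-,--,-+
[0.6364 0.0772 0.0413] 0.002050297273469457
[0.63   0.001  0.0488] 0.002577733095163308
[0.5208 0.0073 0.0515] 0.00036913959169744553
[0.523  0.0819 0.0499] 0.00273203067169885
c [0.5776 0.0418 0.0479] sizes [np.float64(0.11384852944350413), np.float64(0.07679118463317328), np.float64(0.10940360015985763), np.float64(0.07460190202693665)]
at .048 [0.5776 0.0417 0.048 ]
case yaw x,y -0.053484655823901134 -0.03232290196807328 0.11207359259356177 0.07585022409327508
plate [[ 0.629   0.3722  0.006 ]
 [ 0.6639 -0.0097  0.006 ]
 [ 0.4962 -0.0253  0.006 ]
 [ 0.4609  0.3557  0.006 ]]
len 0.38305704862259615 0.16869887984962112 yaw 0.0919101286468458 0.09515423588710295
hinge [0.5654 0.1418 0.006 ] catch [0.5479 0.331  0.006 ]
btn top (array([0.522 , 0.3259, 0.0661]), np.float64(0.0005611141513212979)) (array([0.5726, 0.3304, 0.0649]), np.float64(0.0006845193687533473)) [0.5473 0.3282 0.0655]
frame
[0.6248 0.278  0.033 ] 0.003042258109083261
[0.6316 0.1608 0.0413] 0.003726863266773937
[0.4908 0.1478 0.036 ] 0.002567741508127294
[0.483  0.2672 0.0324] 0.0031552647885601144
[0.5575 0.2134 0.0357] expected hinge [0.5643 0.1403 0.0357]
```

```bash
cat >> h.py <<'E'
from scipy.spatial.transform import Rotation as Ro
def rel(P,yaw):
    s=r.get_state();R=Ro.from_quat(s["ee_rot"]);x=R.as_matrix()[:,0];a=np.arctan2(x[1],x[0])
    t=(a-yaw+np.pi/2)%np.pi-np.pi/2
    print("row d",np.round(R.inv().apply(np.array(P)-s["tool_pos"]),4),"turn",round(t,3),"alt",round(t-np.sign(t)*np.pi,3),"tilt",np.round(R.as_matrix()[:2,2],3),"t",s["time_s"],"q7",s["joint_pos"][6])
E
python3 - <<'E'
from h import *
print("can",onz("top",(418,191),.08),"jar",onz("top",(372,148),.075),"meter",onz("top",(120,228),.034),"carton",onz("top",(168,155),.05))
rel((.5775,.042,.13),-.045)
E
```

```text
can [ 0.6179798  -0.24336397  0.08      ] jar [ 0.72432391 -0.13665915  0.075     ] meter [0.52311209 0.46856481 0.034     ] carton [0.70423144 0.36012376 0.05      ]
row d [ 0.5591 -0.4986  0.0967] turn 0.381 alt -2.761 tilt [-0.     0.002] t 0.1 q7 -0.2102968142711943
```

Units first: shifts go in shares of 75 cm and turns go in shares of 4 rad. So 0.559 m is 0.7453, -0.499 m is -0.6653, 0.381 rad is 0.0953.

```bash
python3 steer.py '[0.092, 0.0667, -0.0587, 0.0133, 0.0375, 0.092, 0.1333, -0.12, 0.0267, 0.075, 0.092, 0.7453, -0.6653, 0.0533, 0.0953, 0.092, 0.7453, -0.6653, 0.0533, 0.0953, 0.092, 0.7453, -0.6653, 0.0533, 0.0953, 0.092, 0.7453, -0.6653, 0.0533, 0.0953, 0.092, 0.7453, -0.6653, 0.0533, 0.0953, 0.092, 0.7453, -0.6653, 0.0667, 0.0953, 0.092, 0.7453, -0.6653, 0.08, 0.0953, 0.092, 0.7453, -0.6653, 0.1067, 0.0953, 0.092, 0.7453, -0.6653, 0.1289, 0.0953, 0.092, 0.7453, -0.6653, 0.1289, 0.0953]'
python3 - <<'E'
from h import *
rel((.5775,.042,.021),-.045)
E
```

```text
time_s: 1.6
tool_pos: [0.5737, 0.0347, 0.1325]
ee_rot: [1.0, -0.023, 0.0, 0.0]
force: [0.8, -1.3, 0.6]
grip_width: 0.0915
finger_force: 0.0
row d [ 0.0035 -0.0075  0.1115] turn -0.001 alt 3.141 tilt [ 0. -0.] t 1.6 q7 -2.026182372499117
```

```bash
python3 steer.py '[0.092, 0, 0, 0, 0, 0.092, 0, 0, 0, 0]'
python3 - <<'E'
from h import *
rel((.5775,.042,.021),-.045)
E
```

```text
time_s: 1.85
tool_pos: [0.5723, 0.0332, 0.1326]
ee_rot: [1.0, -0.022, -0.001, 0.0]
force: [1.3, -0.0, 0.7]
grip_width: 0.0918
finger_force: 0.0
row d [ 0.005  -0.0091  0.1116] turn 0.001 alt -3.141 tilt [-0.002 -0.   ] t 1.85 q7 -2.0213351831599806
```

In the tool's units: 0.05 m is 0.0667, 0.02 m is 0.0267.

```bash
python3 steer.py '[0.092, 0.0067, -0.012, 0, 0, 0.092, 0.0067, -0.012, 0.0267, 0, 0.092, 0.0067, -0.012, 0.0667, 0, 0.092, 0.0067, -0.012, 0.0667, 0, 0.092, 0.0067, -0.012, 0.0667, 0]'
python3 - <<'E'
from h import *
rel((.5775,.042,.021),-.045)
i=cam.capture("side");cv2.imwrite("pics/s1.png",cv2.resize(i[130:280,200:400],None,fx=3.5,fy=3.5))
E
```

```text
time_s: 2.48
tool_pos: [0.5785, 0.0418, 0.0835]
ee_rot: [1.0, -0.023, 0.0, -0.0]
force: [0.5, 1.2, 1.7]
grip_width: 0.092
finger_force: 0.0
row d [-0.001  -0.0001  0.0625] turn -0.001 alt 3.141 tilt [0. 0.] t 2.475 q7 -2.0774742558392347
```

View pics/s1.png

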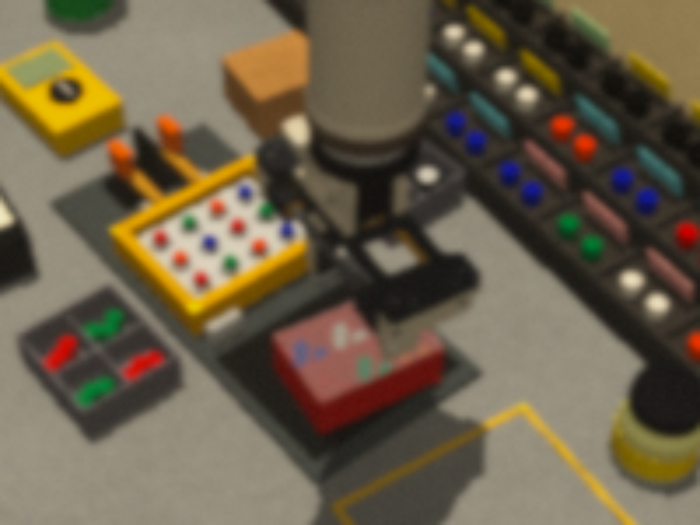

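The gripper straddles the case with its jaws along y, with the near finger in front of the case's -y face. Descending.

In the tool's units: 0.0625 m is 0.0833, 0.04 m is 0.0533.

```bash
python3 steer.py '[0.092, 0, 0, 0.0267, 0, 0.092, -0.0013, 0, 0.0533, 0, 0.092, -0.0013, 0, 0.0833, 0, 0.092, -0.0013, 0, 0.0833, 0, 0.092, -0.0013, 0, 0.0833, 0]'; python3 steer.py '[0.06, 0, 0, 0, 0, 0.06, 0, 0, 0, 0, 0.06, 0, 0, 0, 0, 0.06, 0, 0, 0, 0, 0.06, 0, 0, 0, 0, 0.06, 0, 0, 0, 0]'
python3 -c "
from h import *
rel((.584,-.115,.1),-.02)"
```

```text
time_s: 3.15
tool_pos: [0.5773, 0.0425, 0.0206]
ee_rot: [1.0, -0.022, -0.0, -0.0]
force: [0.6, -0.1, -0.2]
grip_width: 0.0919
finger_force: 0.0
time_s: 3.9
tool_pos: [0.578, 0.0421, 0.0215]
ee_rot: [1.0, -0.023, 0.001, 0.0]
force: [-0.6, -0.7, 5.4]
grip_width: 0.0755
finger_force: 29.9
row d [ 0.0133  0.1566 -0.0785] turn -0.025 alt 3.116 tilt [ 0.001 -0.   ] t 3.9 q7 -2.1305876605949146
```

In the tool's units: 0.157 m is 0.2093, 0.006 m is 0.008, -0.025 rad is -0.0063.

```bash
python3 steer.py '[0.06, 0, 0, -0.02, 0, 0.06, 0, 0, -0.0467, 0, 0.06, 0.004, 0.04, -0.0533, -0.0025, 0.06, 0.008, 0.0933, -0.0533, -0.005, 0.06, 0.0133, 0.1467, -0.0533, -0.0063, 0.06, 0.0173, 0.1867, -0.0533, -0.0063, 0.06, 0.0173, 0.2093, -0.0533, -0.0063, 0.06, 0.0173, 0.2093, -0.0533, -0.0063, 0.06, 0.0173, 0.2093, -0.0333, -0.0063, 0.06, 0.0173, 0.2093, -0.0133, -0.0063, 0.06, 0.0173, 0.2093, 0, -0.0063, 0.06, 0.0173, 0.2093, 0, -0.0063]'
python3 -c "
from h import *
rel((.584,-.115,.016),-.02)"
```

```text
time_s: 5.4
tool_pos: [0.5821, -0.1143, 0.0192]
ee_rot: [1.0, -0.01, -0.001, -0.0]
force: [-0.2, -0.4, -3.6]
grip_width: 0.0759
finger_force: 29.9
row d [0.002  0.0006 0.0032] turn 0.001 alt -3.141 tilt [-0.003  0.001] t 5.4 q7 -1.8291263586861612
```

In the tool's units: 0.004 m is 0.0053, 0.003 m is 0.004.

```bash
python3 steer.py '[0.06, 0, 0, 0.004, 0, 0.06, 0, 0, 0.0053, 0, 0.06, 0, 0, 0.0053, 0]'; python3 steer.py '[0.092, 0, 0, 0, 0, 0.092, 0, 0, 0, 0, 0.092, 0, 0, 0, 0, 0.092, 0, 0, 0, 0]';python3 steer.py '[0.092, 0, 0, -0.04, 0, 0.092, 0, 0, -0.08, 0, 0.092, 0, 0, -0.16, 0, 0.092, 0, 0, -0.2, 0, 0.092, 0, 0, -0.2, 0]'
python3 -c "
from h import *
rel((.5475,.330,.12),.0935+np.pi/2)"
```

```text
time_s: 5.78
tool_pos: [0.5834, -0.1154, 0.017]
ee_rot: [1.0, -0.01, 0.0, 0.0]
force: [-0.5, -0.4, -3.4]
grip_width: 0.0758
finger_force: 29.9
time_s: 6.28
tool_pos: [0.5834, -0.1153, 0.017]
ee_rot: [1.0, -0.01, 0.0, 0.0]
force: [0.4, 0.1, -0.3]
grip_width: 0.0918
finger_force: 0.0
time_s: 6.9
tool_pos: [0.5854, -0.1155, 0.17]
ee_rot: [1.0, -0.01, 0.003, 0.001]
force: [-0.3, -0.2, -0.4]
grip_width: 0.0915
finger_force: 0.0
row d [-0.0472 -0.4447  0.049 ] turn 1.457 alt -1.685 tilt [ 0.006 -0.002] t 6.9 q7 -1.721297880875451
```

In the tool's units: -0.445 m is -0.5933, -0.4 m is -0.5333, -1.685 rad is -0.4213.

```bash
python3 steer.py '[0.092, -0.0067, -0.0667, 0, -0.045, 0.092, -0.0133, -0.1333, 0, -0.09, 0.092, -0.02, -0.2, 0, -0.135, 0.092, -0.0267, -0.2667, 0, -0.18, 0.092, -0.0333, -0.3333, 0, -0.225, 0.092, -0.04, -0.4, 0, -0.27, 0.092, -0.0467, -0.4667, 0, -0.315, 0.092, -0.0533, -0.5333, 0, -0.36, 0.092, -0.0627, -0.5933, 0, -0.4, 0.092, -0.0627, -0.5933, 0.0267, -0.4213, 0.092, -0.0627, -0.5933, 0.0533, -0.4213, 0.092, -0.0627, -0.5933, 0.0653, -0.4213]'; python3 steer.py '[0.092, 0, 0, 0, 0, 0.092, 0, 0, 0, 0]'
python3 - <<'E'
from h import *
rel((.5475,.330,.029),.0935+np.pi/2)
np.set_printoptions(precision=3,suppress=True)
i=cam.capture("top");cv2.imwrite("pics/t2.png",cv2.resize(i[140:300,90:410],None,fx=2.4,fy=2.4))
i=cam.capture("side");cv2.imwrite("pics/s2.png",cv2.resize(i[130:330,180:400],None,fx=2.9,fy=2.9))
E
```

```text
time_s: 8.4
tool_pos: [0.5446, 0.3286, 0.115]
ee_rot: [0.674, 0.739, -0.002, -0.0]
force: [0.7, -0.6, 0.1]
grip_width: 0.0917
finger_force: 0.0
time_s: 8.65
tool_pos: [0.5458, 0.3304, 0.1184]
ee_rot: [0.674, 0.739, 0.0, 0.0]
force: [-0.3, -0.3, 0.2]
grip_width: 0.0917
finger_force: 0.0
row d [-0.0006  0.0015  0.0894] turn -0.001 alt 3.141 tilt [0.001 0.   ] t 8.65 q7 -1.0173355058923406
```

View pics/s2.png

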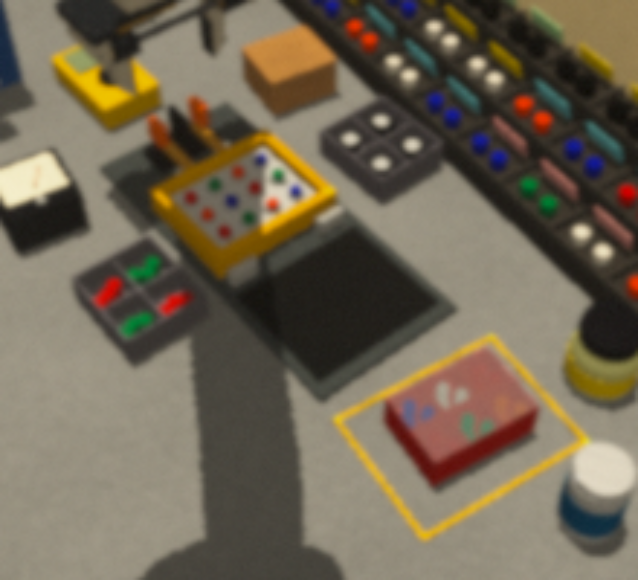

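The case stands inside the tape and the fingers hang above the catch. Descending on the buttons.

In the tool's units: 0.088 m is 0.1173, 0.03 m is 0.04.

```bash
python3 steer.py '[0.092, 0, 0.0013, 0.04, 0, 0.092, 0, 0.0013, 0.08, 0, 0.092, 0, 0.0013, 0.1173, 0, 0.092, 0, 0.0013, 0.1173, 0, 0.092, 0, 0.0013, 0.1173, 0]'; python3 steer.py '[0.04, 0, 0, 0, 0, 0.04, 0, 0, 0, 0, 0.04, 0, 0, 0, 0, 0.04, 0, 0, 0, 0, 0.04, 0, 0, 0, 0, 0.04, 0, 0, 0, 0, 0.04, 0, 0, 0, 0, 0.04, 0, 0, 0, 0]'
```

```text
time_s: 9.38
tool_pos: [0.5468, 0.3315, 0.0312]
ee_rot: [0.673, 0.74, 0.001, 0.0]
force: [0.2, 1.2, 0.4]
grip_width: 0.092
finger_force: 0.0
time_s: 10.38
tool_pos: [0.5471, 0.3309, 0.0302]
ee_rot: [0.673, 0.739, 0.001, 0.0]
force: [3.5, 0.4, 3.4]
grip_width: 0.04
finger_force: 17.4
```

```bash
python3 steer.py '[0.04, 0, 0, 0, 0, 0.04, 0, 0, 0, 0, 0.04, 0, 0, 0, 0, 0.04, 0, 0, 0, 0, 0.04, 0, 0, 0, 0, 0.04, 0, 0, 0, 0, 0.04, 0, 0, 0, 0, 0.04, 0, 0, 0, 0, 0.04, 0, 0, 0, 0, 0.04, 0, 0, 0, 0, 0.04, 0, 0, 0, 0, 0.04, 0, 0, 0, 0]'
python3 - <<'E'
from h import *
i=cam.capture("side");cv2.imwrite("pics/s3.png",cv2.resize(i[120:270,180:350],None,fx=3.8,fy=3.8))
E
```

```text
time_s: 11.88
tool_pos: [0.5471, 0.331, 0.0302]
ee_rot: [0.673, 0.739, 0.001, 0.0]
force: [5.3, 1.3, 3.9]
grip_width: 0.0401
finger_force: 17.5
```

View pics/s3.png

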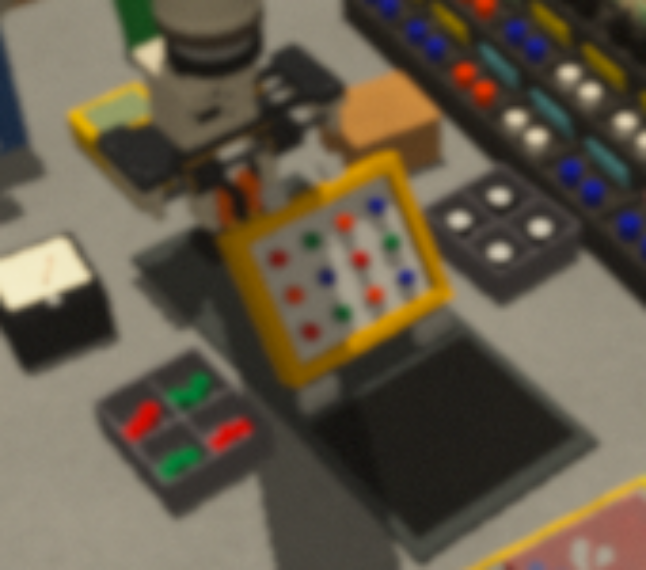

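The frame has sprung half up, with the gripper clear of its outer edge. I'll release, lift off and close the fingers.

In the tool's units: -0.082 m is -0.1093, -0.07 m is -0.0933.

```bash
python3 steer.py '[0.092, 0, 0, 0, 0, 0.092, 0, 0, 0, 0, 0.092, 0, 0, 0, 0, 0.092, 0, 0, 0, 0, 0.092, 0, 0, -0.04, 0, 0.092, 0, 0, -0.08, 0, 0.092, 0, 0, -0.1093, 0, 0, 0, 0, -0.1093, 0, 0, -0.0267, 0, -0.1093, 0, 0, -0.06, 0, -0.1093, 0, 0, -0.0867, 0, -0.1093, 0, 0, -0.0933, 0, -0.1093, 0]'
python3 - <<'E'
from h import *
u=np.array([-np.sin(.0935),np.cos(.0935)]);h=np.array([.565,.141])
s=r.get_state();p=s["tool_pos"];print("jig y",(p[:2]-h)@u,"x",(p[:2]-h)@[u[1],-u[0]])
rel((*(h+.12*u),.112),.0935+np.pi/2)
i=cam.capture("side");cv2.imwrite("pics/s4.png",cv2.resize(i[120:270,180:350],None,fx=3.8,fy=3.8))
E
```

```text
time_s: 13.42
tool_pos: [0.5524, 0.2585, 0.1101]
ee_rot: [0.674, 0.739, -0.002, -0.0]
force: [-0.2, 0.3, -0.6]
grip_width: 0.0464
finger_force: 0.0
jig y 0.11819251313017694 x -0.00153386552661308
row d [ 0.0018  0.0015 -0.0019] turn -0.002 alt 3.14 tilt [-0.002 -0.002] t 13.425 q7 -0.932838268283902
```

View pics/s4.png

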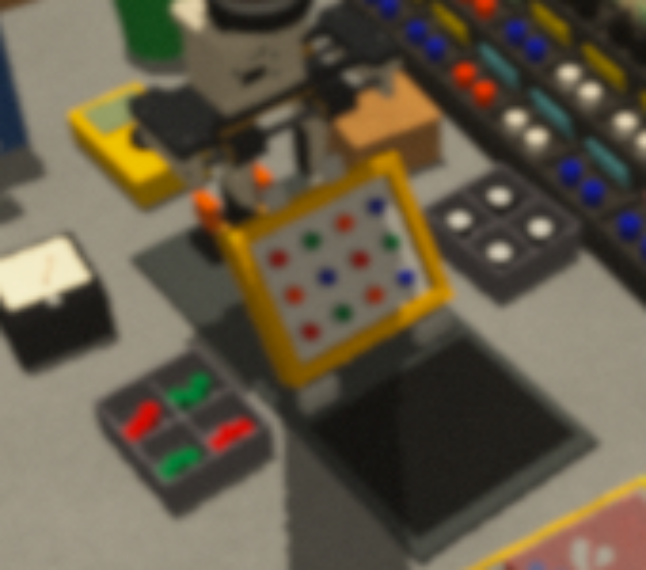

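The fingers are behind the frame's outer edge, and the buttons are out. Now close fully and push.

In the tool's units: -0.052 m is -0.0693, -0.018 m is -0.024.

```bash
python3 steer.py '[0, 0, 0, 0, 0, 0, 0, 0, 0, 0, 0, 0, 0, 0, 0, 0, 0, 0, 0, 0, 0, -0.0133, 0, -0.0013, 0, 0, -0.0267, 0, -0.0067, 0, 0, -0.0373, 0, -0.012, 0, 0, -0.048, 0, -0.02, 0, 0, -0.0587, 0, -0.024, 0, 0, -0.0693, 0, -0.0267, 0]'
python3 - <<'E'
from h import *
u=np.array([-np.sin(.0935),np.cos(.0935)]);h=np.array([.565,.141])
s=r.get_state();p=s["tool_pos"];print("jig y",(p[:2]-h)@u,"x",(p[:2]-h)@[u[1],-u[0]],p[2],s["force"])
E
```

```text
time_s: 14.72
tool_pos: [0.5583, 0.2094, 0.1327]
ee_rot: [0.673, 0.74, 0.001, 0.0]
force: [-0.2, 3.6, 4.1]
grip_width: 0.0005
finger_force: 1.9
jig y 0.06872029279686938 x -0.0003029799905888324 0.13269628836557096 [-0.20822465  3.57172094  4.05133233]
```

In the tool's units: -0.105 m is -0.14, -0.008 m is -0.0107.

```bash
python3 steer.py '[0, -0.0133, 0, -0.0013, 0, 0, -0.0267, 0, -0.004, 0, 0, -0.04, 0, -0.0053, 0, 0, -0.0533, 0, -0.0067, 0, 0, -0.0667, 0, -0.008, 0, 0, -0.08, 0, -0.0093, 0, 0, -0.0933, 0, -0.0107, 0, 0, -0.1067, 0, -0.0107, 0, 0, -0.12, 0, -0.0107, 0, 0, -0.1333, 0, -0.0107, 0, 0, -0.14, 0, -0.0107, 0]'
python3 - <<'E'
from h import *
u=np.array([-np.sin(.0935),np.cos(.0935)]);h=np.array([.565,.141])
s=r.get_state();p=s["tool_pos"];print("jig y",(p[:2]-h)@u,p[2],s["force"])
i=cam.capture("side");cv2.imwrite("pics/s5.png",cv2.resize(i[120:270,180:350],None,fx=3.8,fy=3.8))
E
```

```text
time_s: 16.1
tool_pos: [0.5677, 0.1033, 0.1397]
ee_rot: [0.674, 0.739, -0.0, 0.0]
force: [0.9, 0.0, -0.4]
grip_width: 0.0007
finger_force: 0.0
jig y -0.03775422052770429 0.13967844582242178 [ 0.91858239  0.01888758 -0.4175074 ]
```

View pics/s5.png

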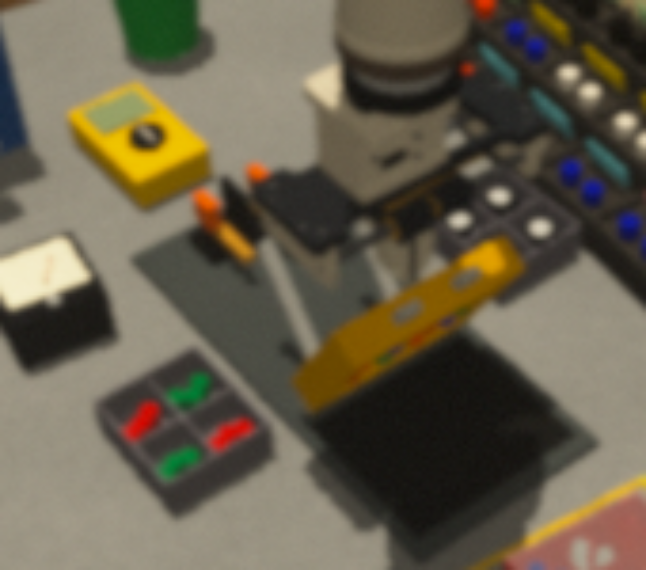

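The frame is past upright and falling ahead of the finger. I'll back off upwards and wait.

In the tool's units: -0.12 m is -0.16, 0.1 m is 0.1333.

```bash
H='x'; python3 steer.py '[0, 0, 0, -0.0533, 0, 0, 0.04, 0, -0.12, 0, 0, 0.08, 0, -0.16, 0, 0, 0.1333, 0, -0.16, 0, 0, 0.1333, 0, -0.16, 0, 0, 0.1333, 0, -0.16, 0, 0, 0.1333, 0, -0.16, 0, 0, 0.1333, 0, -0.16, 0, 0, 0.1333, 0, -0.16, 0, 0, 0.1333, 0, -0.16, 0, 0, 0.1333, 0, -0.16, 0, 0, 0.1333, 0, -0.16, 0]'
python3 steer.py '[0, 0, 0, 0, 0, 0, 0, 0, 0, 0, 0, 0, 0, 0, 0, 0, 0, 0, 0, 0, 0, 0, 0, 0, 0, 0, 0, 0, 0, 0, 0, 0, 0, 0, 0, 0, 0, 0, 0, 0, 0, 0, 0, 0, 0, 0, 0, 0, 0, 0, 0, 0, 0, 0, 0, 0, 0, 0, 0, 0]' >/dev/null
python3 steer.py '[0, 0, 0, 0, 0, 0, 0, 0, 0, 0, 0, 0, 0, 0, 0, 0, 0, 0, 0, 0, 0, 0, 0, 0, 0, 0, 0, 0, 0, 0, 0, 0, 0, 0, 0, 0, 0, 0, 0, 0, 0, 0, 0, 0, 0, 0, 0, 0, 0, 0, 0, 0, 0, 0, 0, 0, 0, 0, 0, 0]'
python3 - <<'E'
from h import *
i=cam.capture("side");cv2.imwrite("pics/s6.png",cv2.resize(i[120:330,180:410],None,fx=2.8,fy=2.8))
E
```

```text
time_s: 17.65
tool_pos: [0.5582, 0.2043, 0.2598]
ee_rot: [0.673, 0.74, 0.0, 0.0]
force: [-0.5, 0.1, 0.4]
grip_width: -0.0
finger_force: 0.0
time_s: 20.65
tool_pos: [0.5581, 0.2043, 0.2598]
ee_rot: [0.673, 0.74, 0.0, -0.0]
force: [1.0, -0.2, -0.5]
grip_width: 0.0003
finger_force: 0.0
```

View pics/s6.png

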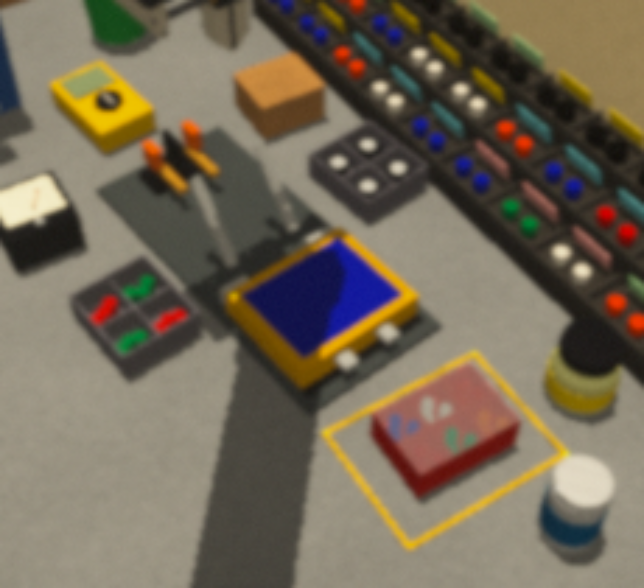

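The frame lies on the bed with the blue board up, and the case is inside the tape. One quick check that it is flat and at rest, then I'll hand in.

```bash
python3 steer.py '[0, 0, 0, 0, 0, 0, 0, 0, 0, 0, 0, 0, 0, 0, 0, 0, 0, 0, 0, 0, 0, 0, 0, 0, 0, 0, 0, 0, 0, 0, 0, 0, 0, 0, 0, 0, 0, 0, 0, 0]' >/dev/null
python3 - <<'E'
from h import *
a=cv2.imread("pics/s6.png");i=cam.capture("side");b=cv2.resize(i[120:330,180:410],None,fx=2.8,fy=2.8)
print("diff",cv2.absdiff(a,b)[230:390,220:430].mean())
u=np.array([-np.sin(.0935),np.cos(.0935)]);v=np.array([u[1],-u[0]]);h=np.array([.565,.141])
for z in(.036,.05):
  print(z,[((proj("side",(*(h-.135*u+x*v),z))-[180,120])*2.8).round() for x in(-.075,.075)])
c=blobs(b,(18,120,60),(35,255,255),(220,225,430,395),300)[0];print(cv2.approxPolyDP(cv2.convexHull(c),8,True)[:,0].tolist())
E
```

```text
diff 0.865734126984127
0.036 [array([301., 371.]), array([420., 294.])]
0.05 [array([301., 362.]), array([421., 285.])]
[[341, 229], [418, 293], [417, 314], [300, 389], [226, 313], [225, 294]]
```

```bash
python3 -c "
from workcell import r, cam
print(r.sign_off())"
```

```text
the job is handed in; nothing more can be done
None
```

I moved the case upright into the taped rectangle, turned the frame over to lie flat on the bed with the blue board up, and handed the job in after about 22 s of the 64 s; the hand-in returned no verdict.

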